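# Stamp the unstamped cover plate

## Task

Take the spring-handled inspection stamp from its black rubber rest and stamp the one cover plate whose printed ring is still empty: set the stamp gently and squarely in the middle of the ring, press straight down until the handle has sunk most of its spring travel, hold for a second, then lift it straight up without sliding it or shifting the plate. Do not bring the stamp's face down anywhere else on the plates, leave the two stamped plates and the other things where they are, and stand the stamp upright on its rubber rest again, fully on the rest, and let go.

Things in the scene. Friction and masses are not known exactly. Their poses are not given: they have to be found in the camera images.
- stamp_grip (a point): Loose upright stamp, 250 g, 98 mm tall, standing on its face on the rest: brass foot 28 mm across, 12 mm thick; 14 mm gap with thin stem; black collar 40 mm across at 26-36 mm above the face; orange round handle 28 mm across at 36-90 mm; black cap. Point: on the axis, mid-handle, 63 mm above the face (spring relaxed). z up along the stamp; grip at any yaw.
- stamp_face (a point): Centre of the stamping face, the flat underside of the stamp's brass foot (28 mm across); z points up into the handle.
- plunger (a joint): How far the handle has sunk towards the brass foot against its spring, in m: 0 relaxed, 0.012 fully down on the stop. The spring needs about 4 N to start, 8 N at 6 mm and 12.5 N at 12 mm; beyond the stop it is rigid.
- rest_top (a point): Centre of the top of the stamp's rest: a black rubber disc 84 mm across and 10 mm high, fixed to the bench. The point is 10 mm above the bench.
- blank_ring (a point): Centre of the empty printed ring (black, 44 mm across inside, white within) on the unstamped plate, on its top face, 6 mm above the bench; z up. Plate: grey steel, 110 x 90 x 6 mm, 450 g, lying loose and flat, with three dark slots; the ring is 18 mm from the plate's centre along its +x (the 110 mm side), away from the slots.
- donea_ring (a point): Centre of the ring on a plate already stamped (same plate, with a blue round stamp mark inside the ring). Leave alone.
- doneb_ring (a point): Centre of the ring on the other plate already stamped (the same again). Leave alone.
- can_mid (a point): Red can, 56 mm across, 100 mm tall, loose, standing on the bench; point at its middle. Leave alone.
- screwbox_mid (a point): Blue open box of screws, 100 x 75 x 40 mm, loose on the bench; point at its middle. Leave alone.
Not all that is in view belongs to the job. What is shaped like the part that bears rest_top but turquoise is not meant.

How it is judged:
On the way, in this order (a step that is already met when the one before it is completed fails the run):
1. The stamp is pressed upright and firmly inside the empty ring, the handle at least half-way down its spring (horizontal distance between stamp_face and blank_ring below 0.008 m and angle between stamp_face's own z axis and vertical below 0.1 rad and value of joint plunger above 0.006 m and contact force between plunger and blank above 6 N), for 0.3 s.
2. The stamp is lifted straight up off the plate (z of stamp_face in the frame of blank_ring above 0.02 m and horizontal distance between stamp_face and blank_ring below 0.03 m and value of joint plunger below 0.003 m), for 0.05 s.
At the end, for the whole second after the job is handed in: The stamp stands released, upright (4.5 degrees) and still on the rubber rest, relaxed, face centre within 28 mm of the rest's centre; the newly stamped plate is within 12 mm of where it was, the other plates within 20 mm, can and screw box within 30 mm (horizontal distance between stamp_face and rest_top below 0.028 m and z of stamp_face in the frame of rest_top between -0.003 and 0.004 m and angle between stamp_grip's own z axis and vertical below 0.08 rad and value of joint plunger below 0.002 m and linear speed of stamp below 0.02 m/s and distance of blank_ring from where it was at the start of the episode below 0.012 m and distance of each of donea_ring, doneb_ring from where it was at the start of the episode below 0.02 m and distance of each of can_mid, screwbox_mid from where it was at the start of the episode below 0.03 m); the robot touches nothing.
It fails at once if The stamp's face touches the plate outside the ring (more than 10 mm off centre) (contact force between plunger and blank above 1 N and horizontal distance between stamp_face and blank_ring above 0.01 m).
It fails at once if The stamp is slid while pressed (value of joint plunger above 0.004 m and contact force between plunger and blank above 3 N and linear speed of plunger above 0.03 m/s).
It fails at once if The stamp is rammed onto the plate with more than 35 N (contact force between plunger and blank above 35 N).
It fails at once if A plate that is already stamped is stamped again (contact force between plunger and donea above 1 N or contact force between plunger and doneb above 1 N).
It fails at once if The plate being stamped is shifted (over 12 mm), or a stamped plate (20 mm), the can or the screw box (30 mm) is (distance of blank_ring from where it was at the start of the episode above 0.012 m or distance of any of donea_ring, doneb_ring from where it was at the start of the episode above 0.02 m or distance of any of can_mid, screwbox_mid from where it was at the start of the episode above 0.03 m).
It also fails if it takes over 54 s, if anything falls off the work surface, if the arm or the gripper's body presses on something with over 40 N, if the wrist force passes 120 N, or if a joint passes its speed limit or range.

## Robot

A 6-joint arm with a two-finger parallel gripper is mounted at the origin on the work surface. World frame = base frame: x ahead of the robot, y to its left, z up, the work surface at z = 0. Lengths are in m, angles in rad, forces in N, time in s.
With the tool pointing down it reaches from about 0.35 to 0.85 m from the base axis. Payload 8.1 kg.
Tool frame: the origin (TCP) lies at the very end of the fingers, on their centre line; the grasp point (between the pads) lies robot.hold_point_z behind it (robot.hold_point_z is the distance from the TCP to the grasp point, in m); z points along the fingers, y is the direction in which the jaws open and shut (so a half turn about z gives the same grasp; the last joint's range is limited). The gripper opens to 93 mm and grips with 3 to 60 N. Pads are 15 mm wide; open, the fingers measure 128 mm over their backs; the gripper's body (75 mm by 188 mm) begins 65 mm behind the grasp point.
Start: joints at [1.15, 0.13, 1.488, -0, 1.523, -0.085], TCP at [0.198, 0.567, 0.219] pointing down, gripper open.
Joint ranges: [-2.96, 2.96], [-0.89, 2.26], [0.02, 2.5], [-1.34, 4.48], [0, 2.73], [-2.66, 2.66]. Speed limits (rad/s): [2.39, 2.39, 2.79, 3.14, 3.14, 3.14].

## Interface

Orientations are given as a rotation vector (axis times angle).
In Python, from plant import robot, cams gives the robot as it stands. The module is installed in compiled form; this text tells all that it offers.
- The arm moves only by the tool step_arm, never from a script. Its argument "deltas" is a list of rows, each an object with "offset": the shift along the tool's x, y, z in cm, a list of three; "roll": the turn about the tool's z in rad. In form: [{"offset": [x, y, z], "roll": roll}, ...]. A call has 1 to 12 rows; each row shifts and turns the commanded pose from where the row before left it, along the tool's axes as they then stand; what a row does not reach is not made up. A row lasts 1/8 s, in which the tool goes at most 62.5 mm and 10.7 degrees, less where a joint would pass 70% of its speed; a pose out of reach is approached as far as the arm can. A call with a gripper value outside its range is refused whole. "fingers" is the finger opening in cm, from 0 to 9.3, set as the call begins (left out, the last holds). The fingers move at their own pace and stop on an object; "grip_force" is the grip in N (left out, the last holds). Time passes only in rows, so rows that do not move let the fingers close. It gives the time, the measured TCP pose, the force and the opening at its end, in the units of the state.
- robot.read_state(): the state, without advancing time (a new reading comes with each control period).
- cams.read_camera(name): name is "scene" or "top" or "wrist"; returns a dict with "pixels" (420x560x3 uint8, red, green, blue), "fx", "fy", "cx", "cy" (pixels), "extrinsics" (4x4, takes a point from world to camera coordinates). Camera axes: x right, y down, z forward; pixel columns grow to the right and rows downward; lengths in m; the calibration is good to about 2 mm. A picture is of the moment at which its call begins. There is no depth.
- robot.close_job(): hands the job in, once; it reports no verdict.
Trained networks look in a picture, given as the dict that the camera call returned (one of the last four; its "shot" number tells which), for a name from the list of things; names that differ only in an ending like _2 or _b are one class to them, and where a whole thing is asked for, a point or a joint stands for the part that bears it (a point fixed in the world has none). Each returns a list of dicts, best first, with "score" (0 to 1); they miss things now and then, are a little off and sometimes report something else, mostly with a low value. They report only what shows in the picture. A call takes as long as a camera call. They do not tell look-alikes from the thing itself.
- cams.boxes_of(picture, thing): "xy" ([column, row] in pixels, amid what is visible of it).
- cams.silhouettes(picture, thing): "mask" (420x560 bool, what is visible of it) and "xy" ([column, row] in pixels, amid what is visible of it).
- cams.pinpoint(picture, thing): "xy" ([column, row] in pixels: a listed point, or the origin of a listed thing).
The state is a dict: "t": time; "q": joint angles; "dq": joint speeds; "joint_torque": joint torques, N m; "tool_pos": TCP position; "orientation": TCP orientation; "force": force on the tool from outside, world axes, zero at the start; "wrist_torque": the same for the moment, N m; "opening": finger opening in m.
Only numpy, scipy, OpenCV 4.12 (cv2) and the standard library are available. Lean on these libraries where they do the work, as an engineer would, in place of code of your own. Each camera call takes 0.05 s, during which the arm holds its last target. There are 200 camera calls.

## Working session

There is one attempt and no reset: what is moved stays moved. The work goes in short steps, Python scripts to look and compute and a tool call to move; the robot and the scene stay as the last step left them, time stands still between calls to the robot, and variables do not carry over. Pictures are saved under pics/ and viewed, about 8 in all and at most 12, crops included, and the job is handed in when it is done.

Besides the shell and the picture viewer there is one more tool, called as name([rows], argument=value, ...), one row to a line, values as JSON. step_arm: Moves the arm, as the interface text tells. Its arguments: {"type":"object","properties":{"deltas":{"type":"array"},"fingers":{"type":"number"},"grip_force":{"type":"number"}},"required":["deltas"]}

```bash
mkdir -p pics
cat > h.py <<'E'
import numpy as np, cv2
from plant import robot, cams
def ray(p,xy):
    E=np.array(p["extrinsics"]);R=E[:3,:3];c=-R.T@E[:3,3]
    d=R.T@np.array([(xy[0]-p["cx"])/p["fx"],(xy[1]-p["cy"])/p["fy"],1]);return c,d
def at(p,xy,z):
    c,d=ray(p,xy);return (c+d*(z-c[2])/d[2]).round(4)
def px(p,X):
    E=np.array(p["extrinsics"]);c=E[:3,:3]@X+E[:3,3];return np.array([p["fx"]*c[0]/c[2]+p["cx"],p["fy"]*c[1]/c[2]+p["cy"]])
def save(p,n): cv2.imwrite("pics/"+n,p["pixels"][:,:,::-1])
Z=dict(stamp_grip=.073,stamp_face=.01,rest_top=.01,blank_ring=.006,donea_ring=.006,doneb_ring=.006,can_mid=.05,screwbox_mid=.02)
E
python3 - <<'E'
from h import *
print(robot.hold_point_z, robot.read_state())
im=[]
for n in ("scene","top"):
    p=cams.read_camera(n); im.append(p["pixels"])
    for k,z in Z.items():
        print(n,k,[(np.round(d["xy"]).tolist(),round(d["score"],2),at(p,d["xy"],z).tolist()) for d in cams.pinpoint(p,k)[:4]])
    save(p,n+"0.png")
E
```

```text
0.0188 {'t': 0.0, 'q': array([ 1.14960520e+00,  1.31154195e-01,  1.48927382e+00,  4.60035473e-06,
        1.52300881e+00, -8.54174599e-02]), 'dq': array([-0.00114831, -0.00212565, -0.00109481, -0.00084216,  0.00213074,
        0.00032997]), 'joint_torque': array([ 1.78539438e-03, -5.59855950e+01, -4.91760314e+01,  7.69760530e-02,
        3.55485664e-02, -1.41029614e-04]), 'tool_pos': array([0.19745207, 0.56597352, 0.21759462]), 'orientation': array([-5.24879998e-01, -3.09696077e+00,  2.80215655e-03]), 'force': array([-0.13160007, -0.82592858,  0.51575957]), 'wrist_torque': array([-0.03747662, -0.03529494, -0.00177945]), 'opening': 0.09314206870806835}
scene stamp_grip [([306.0, 192.0], 0.79, [0.4216, 0.069, 0.073])]
scene stamp_face [([304.0, 207.0], 0.52, [0.4143, 0.067, 0.01])]
scene rest_top [([307.0, 207.0], 0.93, [0.4158, 0.0742, 0.01]), ([248.0, 202.0], 0.68, [0.3976, -0.0845, 0.01])]
scene blank_ring [([204.0, 271.0], 0.7, [0.6251, -0.1837, 0.006])]
scene donea_ring [([280.0, 272.0], 0.82, [0.63, -0.0007, 0.006])]
scene doneb_ring [([353.0, 275.0], 0.72, [0.638, 0.1727, 0.006])]
scene can_mid [([405.0, 202.0], 0.97, [0.4353, 0.328, 0.05]), ([303.0, 207.0], 0.67, [0.455, 0.0597, 0.05])]
scene screwbox_mid [([152.0, 206.0], 0.95, [0.4199, -0.3385, 0.02])]
top stamp_grip [([242.0, 244.0], 0.47, [0.4285, 0.0675, 0.073])]
top stamp_face []
top rest_top [([244.0, 243.0], 0.79, [0.4354, 0.0675, 0.01]), ([302.0, 254.0], 0.68, [0.4087, -0.0864, 0.01])]
top blank_ring [([336.0, 174.0], 0.61, [0.6224, -0.1752, 0.006])]
top donea_ring [([271.0, 170.0], 0.62, [0.6302, 0.0002, 0.006])]
top doneb_ring [([205.0, 162.0], 0.64, [0.6499, 0.1749, 0.006])]
top can_mid [([145.0, 239.0], 0.86, [0.4405, 0.3153, 0.05]), ([336.0, 174.0], 0.27, [0.6146, -0.1681, 0.05])]
top screwbox_mid [([398.0, 252.0], 0.91, [0.4171, -0.3359, 0.02])]
```

View pics/top0.png

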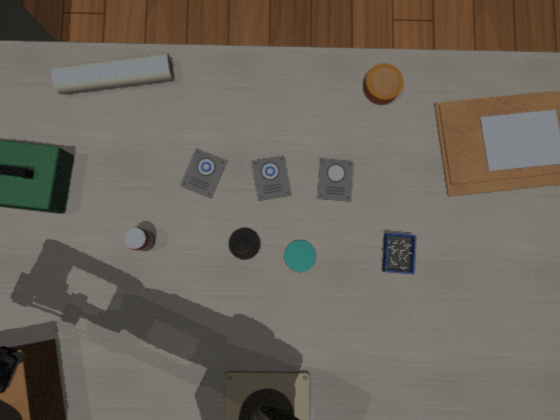

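View pics/scene0.png

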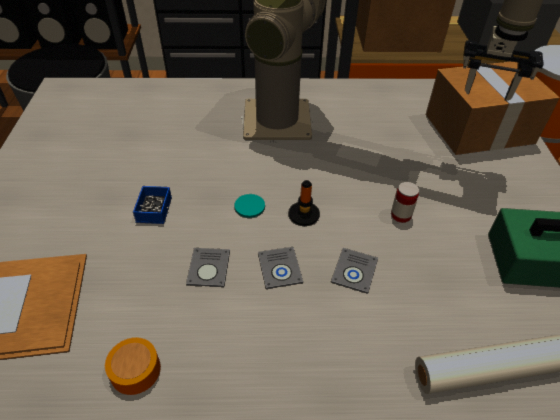

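The black disc at top (244,243), scene (307,207), is the rest and has the stamp on it. The turquoise disc at top (300,256), scene (248,205), is the look-alike. The plates' rings are at top (336,174), (271,171) and (206,167); only the first has no blue mark. I'll go over there to check it with the wrist camera.

step_arm([
  {"offset":[-3,-2.7,-0.5]},
  {"offset":[-4.4,-4.0,-0.5]},
  {"offset":[-4.4,-4.0,-0.5]},
  {"offset":[-4.4,-4.0,-0.5]},
  {"offset":[-4.4,-4.0,-0.5]},
  {"offset":[-4.4,-4.0,-0.5]},
  {"offset":[-4.4,-4.0,-0.5]},
  {"offset":[-4.4,-4.0,0]},
  {"offset":[-4.4,-4.0,0]},
  {"offset":[-4.4,-4.0,0]},
  {"offset":[-4.4,-4.0,0]},
  {"offset":[-4.4,-4.0,0]},
])

```text
schema error: expected keys offset, roll
```

step_arm([
  {"offset":[-4.4,-4.0,0]},
  {"offset":[-4.4,-4.0,0]},
  {"offset":[0,-2,0]},
  {"offset":[0,0,0]},
  {"offset":[0,0,0]},
])

```text
schema error: expected keys offset, roll
```

```bash
cat > look.py <<'E'
from h import *
import sys
p=cams.read_camera("wrist"); s=robot.read_state()
print(s["t"],s["tool_pos"],s["orientation"],s["opening"],s["force"])
E=np.array(p["extrinsics"]);print("cam",-E[:3,:3].T@E[:3,3])
for k,z in Z.items():
    print(k,[(np.round(d["xy"]).tolist(),round(d["score"],2),at(p,d["xy"],z).tolist()) for d in cams.pinpoint(p,k)[:3]])
save(p,sys.argv[1]); np.save("w.npy",p,allow_pickle=True)
E
python3 look.py w1.png
```

```text
0.95 [0.19770574 0.56651598 0.21868214] [5.24962777e-01 3.09737953e+00 1.33379072e-04] 0.09274889022583324 [ 0.84674859 -0.7701179   0.07826281]
cam [0.13237858 0.58984886 0.38404671]
stamp_grip []
stamp_face []
rest_top []
blank_ring []
donea_ring []
doneb_ring []
can_mid []
screwbox_mid []
```

View pics/w1.png

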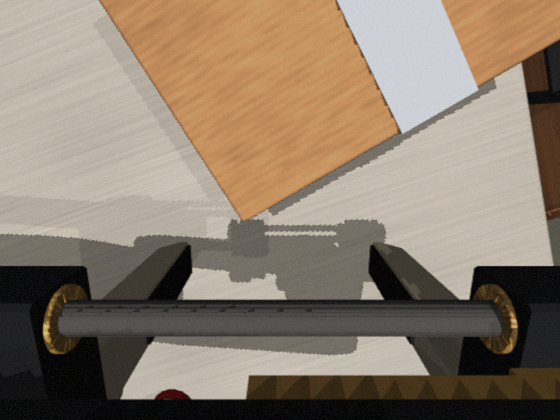

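step_arm([
  {"offset":[-3,-2.5,-0.5],"roll":0},
  {"offset":[-4.5,-3.5,-0.5],"roll":0},
  {"offset":[-4.5,-3.5,-0.5],"roll":0},
  {"offset":[-4.5,-3.5,-0.5],"roll":0},
  {"offset":[-4.5,-3.5,-0.5],"roll":0},
  {"offset":[-4.5,-3.5,-0.5],"roll":0},
  {"offset":[-4.5,-3.5,-0.5],"roll":0},
  {"offset":[-4.5,-3.5,0],"roll":0},
  {"offset":[-4.5,-3.5,0],"roll":0},
  {"offset":[-4.5,-3.5,0],"roll":0},
  {"offset":[-4.5,-3.5,0],"roll":0},
  {"offset":[-4.5,-3.5,0],"roll":0},
])

```text
t: 2.85
tool_pos: [0.5591, 0.0046, 0.2539]
orientation: [0.525, 3.097, 0.0]
force: [0.5, -0.2, 0.5]
opening: 0.0928
```

step_arm([
  {"offset":[-4.5,-3.5,0],"roll":0},
  {"offset":[-4.5,-3.5,0],"roll":0},
  {"offset":[-4.5,-3.5,0],"roll":0},
  {"offset":[-4.5,-3.5,0],"roll":0},
  {"offset":[0,0,0],"roll":0},
  {"offset":[0,0,0],"roll":0},
])

```text
t: 3.6
tool_pos: [0.6819, -0.1849, 0.2531]
orientation: [-0.525, -3.096, -0.001]
force: [-0.8, -0.1, 0.6]
opening: 0.0935
```

```bash
python3 look.py w2.png
```

```text
3.65 [ 0.68191949 -0.18426252  0.25395712] [5.24197065e-01 3.09743883e+00 5.17540406e-04] 0.09263543091761621 [0.05185387 0.34906152 0.02578525]
cam [ 0.6167264  -0.16162788  0.41856423]
stamp_grip []
stamp_face []
rest_top []
blank_ring [([274.0, 134.0], 0.66, [0.6292, -0.1734, 0.006])]
donea_ring [([417.0, 84.0], 0.68, [0.6302, -0.0, 0.006])]
doneb_ring []
can_mid []
screwbox_mid []
```

View pics/w2.png

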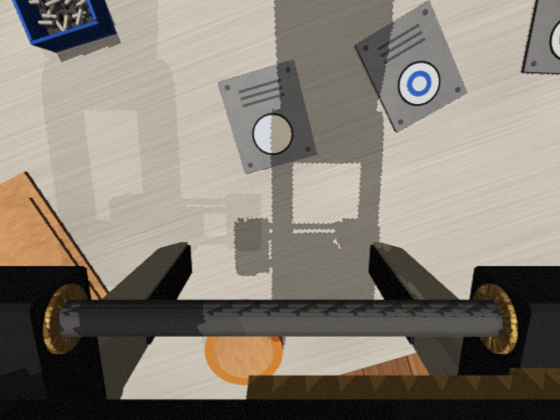

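The plate at (268,117) has an empty white ring at (273,133), half in shadow. The plate at (418,82) has a blue mark. I'll refine the ring centre and use an enlarged crop to confirm it.

```bash
cat > ref.py <<'E'
from h import *
from scipy.optimize import minimize
def ringfit(p,c0,z=.006,r=.022,sub=0):
    g=cv2.GaussianBlur(cv2.cvtColor(p["pixels"],cv2.COLOR_RGB2GRAY).astype(np.float32),(0,0),.7)
    a=np.linspace(0,2*np.pi,180)
    def s(c,r):
        P=np.array([px(p,np.array([c[0]+r*np.cos(t),c[1]+r*np.sin(t),z])) for t in a]).astype(np.float32)
        return cv2.remap(g,P[None,:,0],P[None,:,1],cv2.INTER_LINEAR)[0]
    f=lambda c:np.mean(np.log(s(c,r+.0008)+2)-np.log(s(c,r-.004)+2))
    best=min(((f((c0[0]+i*.002,c0[1]+j*.002)),(c0[0]+i*.002,c0[1]+j*.002)) for i in range(-4,5) for j in range(-4,5)))
    m=minimize(f,best[1],method="Nelder-Mead",options=dict(initial_simplex=np.array(best[1])+np.array([[0,0],[.001,0],[0,.001]])))
    return m.x.round(4),round(m.fun,3)
E
python3 - <<'E'
from ref import *
for n in ("wrist","top","scene"):
    p=cams.read_camera(n)
    for c in ((.627,-.175),(.630,0.)):
        x,f=ringfit(p,c); print(n,x,f,px(p,np.array([*x,.006])))
    if n=="wrist":
        cr=cv2.resize(p["pixels"][50:190,200:340],None,fx=4,fy=4,interpolation=cv2.INTER_CUBIC)
        x,_=ringfit(p,(.627,-.175));u=(px(p,np.array([*x,.006]))-[200,50]+.5)*4
        cv2.drawMarker(cr,tuple(int(v) for v in u),(255,0,0),cv2.MARKER_CROSS,16,1)
        cv2.imwrite("pics/c1.png",cr[:,:,::-1])
E
```

```text
wrist [ 0.6284 -0.1748] -0.854 [272.24150854 133.57228409]
wrist [0.6301 0.0016] -0.888 [418.07025311  83.16768601]
top [ 0.6321 -0.1856] -0.085 [339.9583228  170.80263095]
top [0.6296 0.0027] -0.319 [269.66210046 170.59755466]
scene [ 0.6269 -0.1757] -0.48 [206.91007728 271.59075638]
scene [0.628  0.0014] -0.437 [281.1797078  271.63098565]
```

View pics/c1.png

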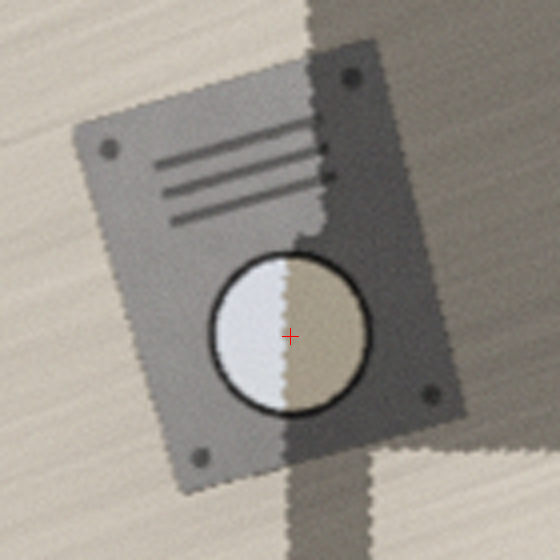

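The ring is empty and the fitted centre sits in its middle. I'll use (0.628, -0.175). Next I'll view the stamp.

step_arm([
  {"offset":[4.6,3.1,0],"roll":0},
  {"offset":[4.6,3.1,0],"roll":0},
  {"offset":[4.6,3.1,0],"roll":0},
  {"offset":[4.6,3.1,0],"roll":0},
  {"offset":[4.6,3.1,0],"roll":0},
  {"offset":[0,0,0],"roll":0},
  {"offset":[0,0,0],"roll":0},
])

```text
t: 5.08
tool_pos: [0.5163, 0.037, 0.254]
orientation: [0.524, 3.097, -0.0]
force: [0.7, -0.6, 0.9]
opening: 0.0928
```

```bash
python3 look.py w3.png
python3 - <<'E'
from ref import *
for n in ("wrist","top","scene"):
    p=cams.read_camera(n)
    for k in ("stamp_grip","rest_top"):
        for d in cams.silhouettes(p,k)[:2]:
            m=d["mask"]; ys,xs=np.nonzero(m); print(n,k,round(d["score"],2),d["xy"],m.sum(),xs.min(),xs.max(),ys.min(),ys.max(),at(p,d["xy"],Z[k]))
    if n=="wrist": print(px(p,np.array([.425,.068,.01])),px(p,np.array([.425,.068,.108])))
E
```

```text
5.125 [0.51651988 0.03644317 0.25387418] [ 5.25395576e-01  3.09661735e+00 -4.85938248e-04] 0.09286967628566223 [ 0.06847298 -0.05788064 -0.0845358 ]
cam [0.45080122 0.06029877 0.41934182]
stamp_grip [([280.0, 89.0], 0.76, [0.4243, 0.0702, 0.073])]
stamp_face []
rest_top [([157.0, 121.0], 0.89, [0.4056, -0.075, 0.01]), ([282.0, 103.0], 0.82, [0.4346, 0.0692, 0.01])]
blank_ring []
donea_ring [([284.0, 268.0], 0.69, [0.6313, 0.0039, 0.006])]
doneb_ring [([410.0, 232.0], 0.69, [0.6371, 0.1723, 0.006])]
can_mid [([531.0, 18.0], 0.6, [0.4405, 0.3241, 0.05])]
screwbox_mid []
wrist stamp_grip 0.61 [278.7, 91.8] 1227 260 297 72 112 [0.4254 0.0678 0.073 ]
wrist rest_top 0.86 [283.8, 113.2] 2932 245 315 69 142 [0.4449 0.067  0.01  ]
wrist rest_top 0.69 [519.0, 24.7] 3776 479 559 0 55 [0.4416 0.3386 0.01  ]
[278.92936324  95.84050589] [278.63942557  87.92511133]
top stamp_grip 0.77 [242.5, 245.1] 170 236 250 240 254 [0.4265 0.0672 0.073 ]
top rest_top 0.91 [303.0, 257.0] 761 288 315 240 271 [ 0.4006 -0.0877  0.01  ]
top rest_top 0.77 [245.2, 242.3] 692 229 260 227 260 [0.437  0.0639 0.01  ]
scene stamp_grip 0.77 [304.3, 195.8] 334 298 312 180 212 [0.4372 0.0633 0.073 ]
scene rest_top 0.85 [302.4, 211.2] 496 288 319 203 225 [0.4315 0.0618 0.01  ]
scene rest_top 0.74 [248.5, 203.8] 599 234 264 194 217 [ 0.4034 -0.083   0.01  ]
```

View pics/w3.png

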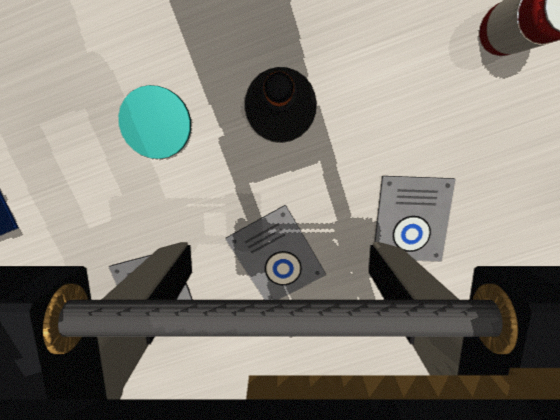

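The wrist view shows the black rest at (280,105), with the stamp slightly off its centre, cap near (279,87). The turquoise look-alike is at (155,122). I'll take a brightened crop and fits.

Run:
```python
from ref import *
p=np.load("w.npy",allow_pickle=True).item()
g=p["pixels"].max(2); m=(g<70).astype(np.uint8); m[:, :235]=0;m[:,325:]=0;m[160:]=0
c=max(cv2.findContours(m,cv2.RETR_EXTERNAL,cv2.CHAIN_APPROX_NONE)[0],key=cv2.contourArea)
e=cv2.fitEllipse(c);print("rest",e,at(p,e[0],.01)); r=px(p,at(p,e[0],.01)+np.array([.042,0,0]));print(np.linalg.norm(r-e[0]))
cr=p["pixels"][55:155,230:330].astype(float); cr=cv2.resize(np.clip(cr,0,90),None,fx=6,fy=6,interpolation=cv2.INTER_CUBIC)
cr=(np.clip(cr/90,0,1)**.6*255).astype(np.uint8)
def circ(x,y,z,r,col):
    P=np.array([(px(p,np.array([x+r*np.cos(t),y+r*np.sin(t),z]))-[230,55]+.5)*6 for t in np.linspace(0,6.3,60)]);cv2.polylines(cr,[P.astype(int)],True,col,1)
x,y=.4255,.068
circ(x,y,.100,.014,(0,255,0));circ(x,y,.046,.020,(255,255,0));circ(*at(p,e[0],.01),.042,(0,255,255))
cv2.imwrite("pics/c2.png",cr[:,:,::-1])
h=cv2.cvtColor(p["pixels"],cv2.COLOR_RGB2HSV);print(p["pixels"][86:112:2,279])
```

```text
rest ((280.0389404296875, 104.23849487304688), (70.61890411376953, 74.50407409667969), 177.70106506347656) [0.4345 0.0663 0.01  ]
37.068942095716814
[[22 23 23]
 [13 17 12]
 [13  8 12]
 [15 13 16]
 [10 12 11]
 [16 15 14]
 [21 23 18]
 [12 10 13]
 [19 13 11]
 [75 34 19]
 [43 28 19]
 [18 19 18]
 [ 8  8  7]]
```

View pics/c2.png

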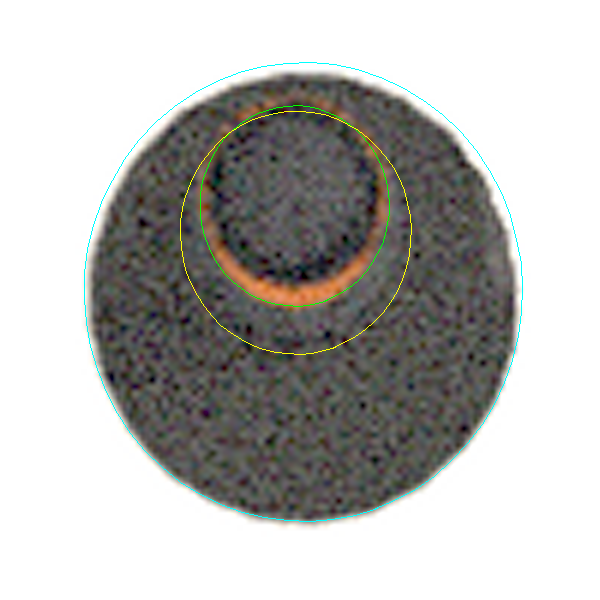

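The handle circle fits at (0.4255, 0.068) and the rest's centre is about (0.4345, 0.0665). Now for the grasp.

step_arm([
  {"offset":[4.8,0,0],"roll":0},
  {"offset":[4.9,0,0],"roll":0},
  {"offset":[0,0,5],"roll":0},
  {"offset":[0,0,5],"roll":0},
  {"offset":[0,0,4],"roll":0},
  {"offset":[0,0,3],"roll":0},
  {"offset":[0,0,2],"roll":0},
  {"offset":[0,0,1],"roll":0},
  {"offset":[0,0,0],"roll":0},
  {"offset":[0,0,0],"roll":0},
])

```text
t: 7.22
tool_pos: [0.4252, 0.069, 0.0547]
orientation: [0.525, 3.096, 0.0]
force: [0.8, 0.4, 0.9]
opening: 0.093
```

step_arm([
  {"offset":[0,0,0],"roll":0},
  {"offset":[0,0,0],"roll":0},
  {"offset":[0,0,0],"roll":0},
  {"offset":[0,0,0],"roll":0},
  {"offset":[0,0,0],"roll":0},
  {"offset":[0,0,0],"roll":0},
], fingers=1.5, grip_force=35)

```text
t: 7.98
tool_pos: [0.4244, 0.069, 0.0536]
orientation: [-0.525, -3.097, 0.0]
force: [0.3, 1.0, -0.9]
opening: 0.0374
```

step_arm([
  {"offset":[0,0,0],"roll":0},
  {"offset":[0,0,0],"roll":0},
  {"offset":[0,0,0],"roll":0},
  {"offset":[0,0,0],"roll":0},
])

```text
t: 8.48
tool_pos: [0.4244, 0.0689, 0.0537]
orientation: [-0.525, -3.097, 0.0]
force: [-1.1, -0.6, 2.0]
opening: 0.0278
```

step_arm([
  {"offset":[0,0,-1],"roll":0},
  {"offset":[0,0,-2],"roll":0},
  {"offset":[0,0,-3],"roll":0},
  {"offset":[0,0,-2],"roll":0},
  {"offset":[-2,-1.3,0],"roll":0},
  {"offset":[-3.5,-2.2,0],"roll":0},
  {"offset":[-4.5,-2.9,0],"roll":0},
  {"offset":[-4.5,-2.9,0],"roll":0},
  {"offset":[-4.5,-2.9,0],"roll":0},
  {"offset":[-4.0,-2.5,0],"roll":0},
  {"offset":[-3.0,-1.9,0],"roll":0},
  {"offset":[-1.3,-0.8,0],"roll":0},
])

```text
t: 9.98
tool_pos: [0.6255, -0.187, 0.1334]
orientation: [-0.527, -3.097, -0.0]
force: [0.3, 0.4, -2.7]
opening: 0.0273
```

step_arm([
  {"offset":[0,0,0],"roll":0},
  {"offset":[0,0,3],"roll":0},
  {"offset":[0,0,2],"roll":0},
  {"offset":[0,0,0],"roll":0},
  {"offset":[0,0,0],"roll":0},
])

```text
t: 10.6
tool_pos: [0.6251, -0.185, 0.0845]
orientation: [0.524, 3.097, -0.0]
force: [-0.4, 0.4, -1.9]
opening: 0.0275
```

```bash
python3 look.py w4.png
python3 - <<'E'
from ref import *
a=[]
for n in ("scene","wrist","top"):
    p=cams.read_camera(n); x,f=ringfit(p,(.628,-.175)); print(n,x,f)
    if n=="scene":
        cr=cv2.resize(p["pixels"][190:310,150:270],None,fx=4,fy=4,interpolation=cv2.INTER_CUBIC);a.append(cr)
    if n=="wrist":
        a.append(cv2.resize(p["pixels"][60:360,140:420],(448,480)))
cv2.imwrite("pics/c3.png",cv2.resize(np.hstack(a),None,fx=.85,fy=.85)[:,:,::-1])
E
```

```text
10.65 [ 0.62557372 -0.18528089  0.08505229] [ 5.24277577e-01  3.09572072e+00 -5.20463130e-04] 0.02771644548116172 [ 0.94196061 -0.09175693 -2.20978633]
cam [ 0.55968633 -0.16167061  0.24982439]
stamp_grip [([283.0, 275.0], 0.92, [0.6405, -0.1881, 0.073])]
stamp_face []
rest_top []
blank_ring [([295.0, 215.0], 0.64, [0.6277, -0.1732, 0.006])]
donea_ring [([531.0, 140.0], 0.89, [0.6306, 0.0004, 0.006])]
doneb_ring []
can_mid []
screwbox_mid []
scene [ 0.6271 -0.1756] -0.507
wrist [ 0.6276 -0.1744] -0.798
top [ 0.6262 -0.1703] -0.097
```

View pics/c3.png

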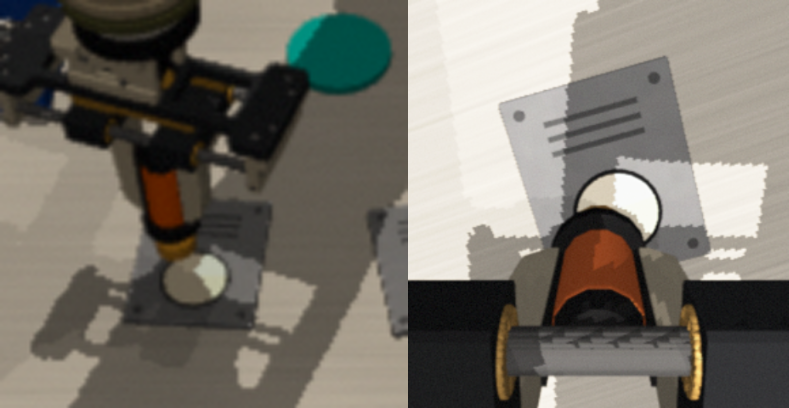

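The stamp is 10 mm off in y because I slipped in the arithmetic. I'll correct it and check the foot against the ring just above the plate.

step_arm([
  {"offset":[0.1,0.5,0],"roll":0},
  {"offset":[0.05,0.5,0],"roll":0},
  {"offset":[0,0,1],"roll":0},
  {"offset":[0,0,1],"roll":0},
  {"offset":[0,0,0.3],"roll":0},
  {"offset":[0,0,0],"roll":0},
  {"offset":[0,0,0],"roll":0},
])

```text
t: 12.08
tool_pos: [0.6269, -0.1755, 0.0609]
orientation: [0.525, 3.097, -0.0]
force: [0.3, -0.5, -2.0]
opening: 0.0272
```

Run:
```python
from ref import *
s=robot.read_state();print(s["t"],s["tool_pos"],s["force"],s["orientation"])
T=s["tool_pos"];a=[]
for n,(r0,r1,c0,c1) in dict(scene=(235,295,170,245),wrist=(150,290,200,375)).items():
    p=cams.read_camera(n); f=8 if n=="scene" else 3.43
    cr=cv2.resize(p["pixels"][r0:r1,c0:c1],(600 if n=="scene" else 600,480),interpolation=cv2.INTER_CUBIC)
    f=np.array([600/(c1-c0),480/(r1-r0)])
    def circ(x,y,z,r,col):
        P=np.array([(px(p,np.array([x+r*np.cos(t),y+r*np.sin(t),z]))-[c0,r0]+.5)*f for t in np.linspace(0,6.3,60)]);cv2.polylines(cr,[P.astype(int)],True,col,1)
    zf=T[2]-.0437
    circ(T[0],T[1],zf,.014,(0,255,0));circ(T[0],T[1],zf+.012,.014,(0,255,0));circ(T[0],T[1],zf+.036,.02,(255,255,0));circ(.6275,-.1748,.006,.022,(255,0,0))
    a.append(cv2.resize(cr,(400,320)))
cv2.imwrite("pics/c4.png",np.hstack(a)[:,:,::-1])
```

```text
12.075 [ 0.62693833 -0.17549702  0.0609478 ] [ 0.25293318 -0.46776585 -1.99666099] [ 5.25100556e-01  3.09689480e+00 -1.85744858e-04]
```

View pics/c4.png

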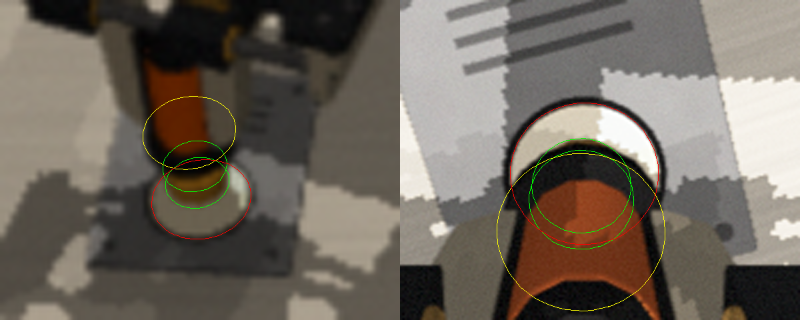

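The foot lies inside the ring: brass spans x 165–225 against 150–250 for the ring in the left crop, and the overlays agree. I'll descend slowly now.

step_arm([
  {"offset":[0,0.1,0.2],"roll":0},
  {"offset":[0,0,0.2],"roll":0},
  {"offset":[0,0,0.2],"roll":0},
  {"offset":[0,0,0.2],"roll":0},
  {"offset":[0,0,0.1],"roll":0},
  {"offset":[0,0,0.1],"roll":0},
  {"offset":[0,0,0.1],"roll":0},
  {"offset":[0,0,0.1],"roll":0},
  {"offset":[0,0,0.1],"roll":0},
  {"offset":[0,0,0],"roll":0},
])

```text
t: 13.42
tool_pos: [0.6272, -0.1744, 0.048]
orientation: [0.525, 3.097, -0.0]
force: [-3.0, 0.9, 4.0]
opening: 0.0275
```

step_arm([
  {"offset":[0,0,0.1],"roll":0},
  {"offset":[0,0,0.1],"roll":0},
  {"offset":[0,0,0.1],"roll":0},
  {"offset":[0,0,0.1],"roll":0},
  {"offset":[0,0,0.1],"roll":0},
  {"offset":[0,0,0.1],"roll":0},
  {"offset":[0,0,0],"roll":0},
])

```text
t: 14.3
tool_pos: [0.6273, -0.1744, 0.0422]
orientation: [0.525, 3.097, -0.0]
force: [-4.1, 1.5, 8.1]
opening: 0.0277
```

step_arm([
  {"offset":[0,0,0.05],"roll":0},
  {"offset":[0,0,0],"roll":0},
  {"offset":[0,0,0],"roll":0},
  {"offset":[0,0,0],"roll":0},
  {"offset":[0,0,0],"roll":0},
  {"offset":[0,0,0],"roll":0},
  {"offset":[0,0,0],"roll":0},
  {"offset":[0,0,0],"roll":0},
  {"offset":[0,0,0],"roll":0},
])

```text
t: 15.42
tool_pos: [0.6273, -0.1745, 0.0418]
orientation: [0.525, 3.097, -0.0]
force: [-4.0, 1.7, 7.8]
opening: 0.0272
```

Run:
```python
from ref import *
s=robot.read_state();print(s["t"],s["tool_pos"],s["force"],s["wrist_torque"])
for n in("scene","wrist"):
    p=cams.read_camera(n);print(ringfit(p,(.6275,-.1748)))
    for k in("stamp_face","stamp_grip"):print(n,k,[(np.round(d["xy"],1),round(d["score"],2),at(p,d["xy"],.006 if k=="stamp_face" else .06)) for d in cams.pinpoint(p,k)[:2]])
```

```text
15.425 [ 0.62726392 -0.17446275  0.04181014] [-4.0198618   1.67707713  7.77085205] [ 0.28191412  0.8391767  -0.04470654]
(array([ 0.628 , -0.1751]), np.float64(-0.208))
scene stamp_face [(array([204.5, 267.8]), 0.4, array([ 0.6156, -0.1825,  0.006 ]))]
scene stamp_grip [(array([205.6, 255.7]), 0.56, array([ 0.6217, -0.174 ,  0.06  ]))]
(array([ 0.6273, -0.1748]), np.float64(-0.525))
wrist stamp_face []
wrist stamp_grip [(array([281.9, 274. ]), 0.93, array([ 0.6283, -0.1732,  0.06  ]))]
```

The face estimate (low score) and the 4 N side force need checking, so I'll look before lifting.

Run:
```python
from ref import *
T=robot.read_state()["tool_pos"];a=[]
for n,(r0,r1,c0,c1) in dict(scene=(225,295,170,245),wrist=(150,300,200,360)).items():
    p=cams.read_camera(n); W,H=400,int(400*(r1-r0)/(c1-c0)); f=400/(c1-c0)
    cr=cv2.resize(p["pixels"][r0:r1,c0:c1],(W,H),interpolation=cv2.INTER_CUBIC)
    cr=(np.clip(cr/180.,0,1)**.6*255).astype(np.uint8)
    def circ(x,y,z,r,col):
        P=np.array([(px(p,np.array([x+r*np.cos(t),y+r*np.sin(t),z]))-[c0,r0]+.5)*f for t in np.linspace(0,6.3,60)]);cv2.polylines(cr,[P.astype(int)],True,col,1)
    circ(T[0],T[1],.006,.014,(0,255,0));circ(T[0],T[1],.018,.014,(0,255,0));circ(T[0],T[1],.034,.02,(255,255,0));circ(T[0],T[1],.024,.02,(255,255,0))
    a.append(cr)
h=min(x.shape[0] for x in a)
cv2.imwrite("pics/c5.png",np.hstack([x[:h] for x in a])[:,:,::-1])
```

```text
(no output)
```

View pics/c5.png

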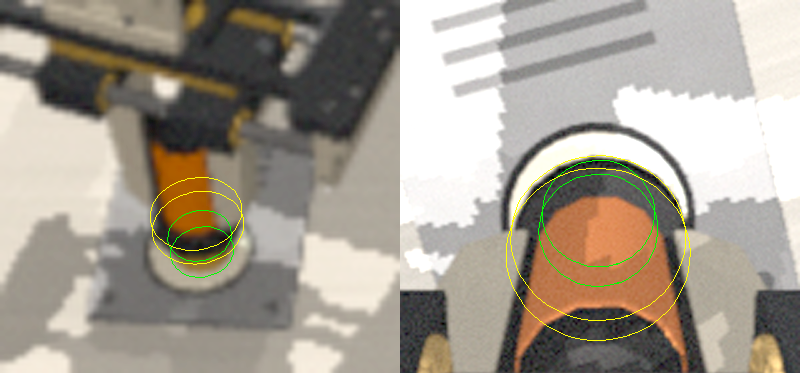

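The collar and foot match the overlays in both views, so the stamp is centred and upright within about 2–3 mm. I'll lift straight up.

step_arm([
  {"offset":[0,0,-0.1],"roll":0},
  {"offset":[0,0,-0.2],"roll":0},
  {"offset":[0,0,-0.2],"roll":0},
  {"offset":[0,0,-0.3],"roll":0},
  {"offset":[0,0,-0.3],"roll":0},
  {"offset":[0,0,-0.5],"roll":0},
  {"offset":[0,0,-1],"roll":0},
  {"offset":[0,0,-2],"roll":0},
  {"offset":[0,0,-2],"roll":0},
  {"offset":[0,0,-2],"roll":0},
  {"offset":[0,0,0],"roll":0},
  {"offset":[0,0,0],"roll":0},
])

```text
t: 17.32
tool_pos: [0.6268, -0.1743, 0.1268]
orientation: [-0.525, -3.097, -0.0]
force: [-0.1, 0.3, -2.1]
opening: 0.0277
```

Run:
```python
from ref import *
s=robot.read_state();T=s["tool_pos"];print(s["t"],T,s["force"],s["orientation"])
a=[]
for n,(r0,r1,c0,c1) in dict(scene=(205,300,165,260),wrist=(80,300,170,390)).items():
    p=cams.read_camera(n);print(n,ringfit(p,(.6275,-.1748)))
    cr=cv2.resize(p["pixels"][r0:r1,c0:c1],(400,400),interpolation=cv2.INTER_CUBIC);f=400/(c1-c0)
    def circ(x,y,z,r,col):
        P=np.array([(px(p,np.array([x+r*np.cos(t),y+r*np.sin(t),z]))-[c0,r0]+.5)*f for t in np.linspace(0,6.3,60)]);cv2.polylines(cr,[P.astype(int)],True,col,1)
    b=T[2]-.0437
    for z,r in((0,.014),(.026,.02),(.036,.02)):circ(T[0],T[1],b+z,r,(0,255,0))
    a.append(cr)
cv2.imwrite("pics/c6.png",np.hstack(a)[:,:,::-1])
```

```text
17.325 [ 0.62684384 -0.1742614   0.12683086] [-0.05040067  0.30799412 -2.08968716] [-5.24919892e-01 -3.09708810e+00 -8.67567351e-05]
scene (array([ 0.6266, -0.1762]), np.float64(-0.421))
wrist (array([ 0.6274, -0.1747]), np.float64(-0.677))
```

View pics/c6.png

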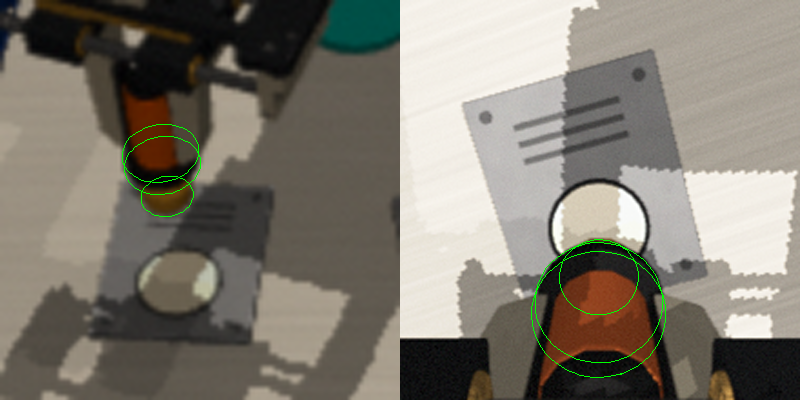

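The ring hasn't moved (0.6274, -0.1747), and the stamp hangs upright and matches the overlay. I'll take it back to the rest.

step_arm([
  {"offset":[2,1.25,0],"roll":0},
  {"offset":[3.5,2.15,0],"roll":0},
  {"offset":[4.5,2.8,0],"roll":0},
  {"offset":[4.5,2.8,0],"roll":0},
  {"offset":[4.5,2.8,0],"roll":0},
  {"offset":[4,2.5,0],"roll":0},
  {"offset":[2.4,1.45,0],"roll":0},
  {"offset":[1,0.6,0],"roll":0},
  {"offset":[0,0,2],"roll":0},
  {"offset":[0,0,2],"roll":0},
  {"offset":[0,0,1.5],"roll":0},
  {"offset":[0,0,0],"roll":0},
])

```text
t: 18.92
tool_pos: [0.4306, 0.0666, 0.0707]
orientation: [-0.525, -3.094, 0.001]
force: [0.3, -0.0, -1.9]
opening: 0.0275
```

step_arm([
  {"offset":[0,0,0.5],"roll":0},
  {"offset":[0,0,0.4],"roll":0},
  {"offset":[0,0,0.3],"roll":0},
  {"offset":[0,0,0.2],"roll":0},
  {"offset":[0,0,0.2],"roll":0},
  {"offset":[0,0,0],"roll":0},
  {"offset":[0,0,0],"roll":0},
])

```text
t: 19.8
tool_pos: [0.4317, 0.067, 0.0562]
orientation: [0.525, 3.097, 0.0]
force: [0.7, 0.6, -2.1]
opening: 0.0274
```

Run:
```python
from ref import *
s=robot.read_state();T=s["tool_pos"];print(s["t"],T,s["force"],s["orientation"])
p=cams.read_camera("wrist")
for k in("rest_top","stamp_grip"):print(k,[(np.round(d["xy"]),round(d["score"],2),at(p,d["xy"],Z[k])) for d in cams.pinpoint(p,k)])
```

```text
19.8 [0.43172829 0.06701102 0.05622753] [ 0.68978165  0.57898932 -2.06982691] [5.24934453e-01 3.09729039e+00 1.24565781e-05]
rest_top [(array([ 63., 264.]), 0.76, array([ 0.4069, -0.0776,  0.01  ]))]
stamp_grip [(array([283., 272.]), 0.93, array([0.4328, 0.0688, 0.073 ]))]
```

step_arm([
  {"offset":[0,0,0.1],"roll":0},
  {"offset":[0,0,0.1],"roll":0},
  {"offset":[0,0,0.05],"roll":0},
  {"offset":[0,0,0],"roll":0},
  {"offset":[0,0,0],"roll":0},
])

```text
t: 20.58
tool_pos: [0.4316, 0.067, 0.0537]
orientation: [-0.525, -3.097, 0.0]
force: [-1.7, 0.1, -0.8]
opening: 0.0274
```

step_arm([
  {"offset":[0,0,0.05],"roll":0},
  {"offset":[0,0,0],"roll":0},
  {"offset":[0,0,0],"roll":0},
])

```text
t: 20.95
tool_pos: [0.4317, 0.067, 0.0533]
orientation: [0.525, 3.097, -0.0]
force: [-2.9, 0.5, 2.6]
opening: 0.0279
```

step_arm([
  {"offset":[0,0,0],"roll":0},
  {"offset":[0,0,0],"roll":0},
  {"offset":[0,0,0],"roll":0},
], grip_force=3)

```text
t: 21.32
tool_pos: [0.4319, 0.0669, 0.0533]
orientation: [0.525, 3.097, -0.0]
force: [-1.3, -1.2, 2.9]
opening: 0.028
```

step_arm([
  {"offset":[0,0,0],"roll":0},
  {"offset":[0,0,0],"roll":0},
  {"offset":[0,0,0],"roll":0},
  {"offset":[0,0,0],"roll":0},
  {"offset":[0,0,0],"roll":0},
  {"offset":[0,0,0],"roll":0},
  {"offset":[0,0,0],"roll":0},
  {"offset":[0,0,0],"roll":0},
], fingers=9.3)

```text
t: 22.32
tool_pos: [0.4316, 0.067, 0.0531]
orientation: [-0.525, -3.097, 0.0]
force: [0.4, 0.6, -0.6]
opening: 0.0927
```

step_arm([
  {"offset":[0,0,-1],"roll":0},
  {"offset":[0,0,-2],"roll":0},
  {"offset":[0,0,-4],"roll":0},
  {"offset":[0,0,-5],"roll":0},
  {"offset":[0,0,-5],"roll":0},
  {"offset":[0,0,-3],"roll":0},
  {"offset":[-4.5,0,0],"roll":0},
  {"offset":[-4.5,0,0],"roll":0},
  {"offset":[0,0,0],"roll":0},
  {"offset":[0,0,0],"roll":0},
])

```text
t: 23.58
tool_pos: [0.5163, 0.0374, 0.2534]
orientation: [-0.525, -3.097, -0.0]
force: [-0.9, 0.1, -0.5]
opening: 0.0932
```

```bash
python3 look.py w7.png
python3 - <<'E'
from ref import *
p=np.load("w.npy",allow_pickle=True).item();a=[]
g=p["pixels"].max(2); m=(g<70).astype(np.uint8); m[:,:225]=0;m[:,335:]=0;m[170:]=0
c=max(cv2.findContours(m,cv2.RETR_EXTERNAL,cv2.CHAIN_APPROX_NONE)[0],key=cv2.contourArea)
e=cv2.fitEllipse(c);print("rest",e,at(p,e[0],.01))
q=cams.read_camera("scene");print(ringfit(q,(.6275,-.1748)))
for k in("stamp_grip","can_mid","screwbox_mid"):print(k,[at(q,d["xy"],Z[k]) for d in cams.pinpoint(q,k)[:1]])
for I,(r0,r1,c0,c1) in((p,(50,170,220,340)),(q,(160,235,270,345))):
    cr=cv2.resize(I["pixels"][r0:r1,c0:c1],(400,400),interpolation=cv2.INTER_CUBIC);cr=(np.clip(cr/120.,0,1)**.6*255).astype(np.uint8);f=400/(c1-c0)
    for z,r in((.01,.014),(.046,.02),(.1,.014)):
        P=np.array([(px(I,np.array([.4317+r*np.cos(t),.067+r*np.sin(t),z]))-[c0,r0]+.5)*f for t in np.linspace(0,6.3,60)]);cv2.polylines(cr,[P.astype(int)],True,(0,255,0),1)
    a.append(cr)
cv2.imwrite("pics/c7.png",np.hstack(a)[:,:,::-1])
E
```

```text
23.625 [0.51610623 0.03761807 0.253639  ] [5.24757200e-01 3.09739241e+00 2.49301308e-04] 0.09302239911527252 [ 0.20788201 -0.09331776  0.05791595]
cam [0.45103847 0.06076608 0.41878456]
stamp_grip [([282.0, 97.0], 0.94, [0.431, 0.0703, 0.073])]
stamp_face []
rest_top [([155.0, 122.0], 0.94, [0.4051, -0.0769, 0.01]), ([279.0, 106.0], 0.63, [0.436, 0.065, 0.01])]
blank_ring [([412.0, 233.0], 0.4, [0.6379, 0.1746, 0.006])]
donea_ring [([282.0, 271.0], 0.75, [0.6334, 0.0005, 0.006])]
doneb_ring [([411.0, 232.0], 0.75, [0.6355, 0.1733, 0.006])]
can_mid [([535.0, 16.0], 0.76, [0.4399, 0.3277, 0.05])]
screwbox_mid []
rest ((279.56365966796875, 104.89923858642578), (70.90227508544922, 74.54158020019531), 178.36361694335938) [0.4346 0.0662 0.01  ]
(array([ 0.6267, -0.1759]), np.float64(-0.477))
stamp_grip [array([0.4272, 0.0705, 0.073 ])]
can_mid [array([0.4309, 0.332 , 0.05  ])]
screwbox_mid [array([0.6454, 0.1733, 0.02  ])]
```

View pics/c7.png

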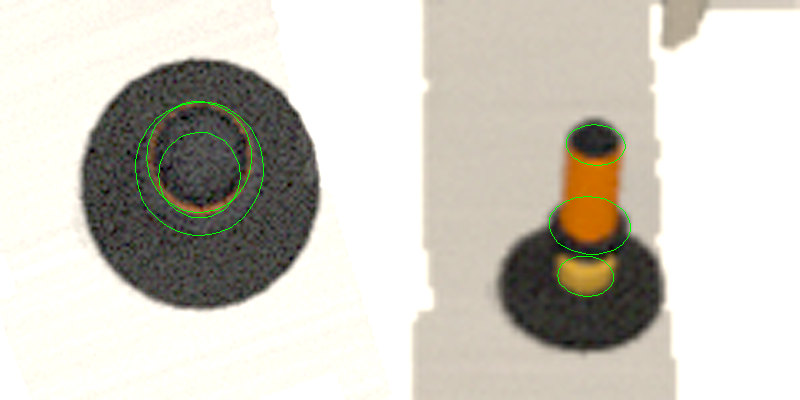

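The stamp stands upright and released on the rest, about 3 mm from its centre, and the gripper is clear. I'm handing it in.

```bash
python3 -c "
from plant import robot
print(robot.close_job())"
```

```text
the job is handed in; nothing more can be done
None
```

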